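# Tilt a flanged spigot to the inspection angle

## Robot

A 6-joint arm with a two-finger parallel gripper is mounted at the origin on the work surface. World frame = base frame: x ahead of the robot, y to its left, z up, the work surface at z = 0. Lengths are in m, angles in degrees, forces in N, time in s.
With the tool pointing down it reaches from about 0.325 to 0.775 m from the base axis. Payload 5.5 kg.
Tool frame: the origin (TCP) lies at the centre of the arm's flange, where the gripper is bolted on; the fingertips stand 182 mm ahead of it and the grasp point (between the pads) lies 163 mm ahead of it; z points along the fingers, y is the direction in which the jaws open and shut (so a half turn about z gives the same grasp; the last joint's range is limited). The gripper opens to 88 mm and grips with 3 to 60 N. Pads are 20 mm wide; open, the fingers measure 115 mm over their backs; the gripper's body (75 mm by 178 mm) begins 61 mm behind the grasp point.
Start: joints at [-68.337, 5.22, 70.514, -0, 104.267, -3.249], TCP at [0.253, -0.544, 0.405] pointing down, gripper open.
Joint ranges: [-164.24, 164.24], [-49.07, 125.15], [9.68, 141.18], [-86.29, 266.29], [3.28, 154.24], [-151.56, 151.56]. Speed limits (degrees/s): [147.25, 147.25, 172.46, 180, 180, 180].

## Interface

Orientations are given as [roll, pitch, yaw] about the fixed x, y, z axes, in that order (R = Rz(yaw) Ry(pitch) Rx(roll)).
In Python, from station import r gives the robot as it stands. The module is installed in compiled form; this text tells all that it offers. Calls block until the motion is done:
- r.reach(position, orientation): joint-space move of the TCP to a pose.
- r.servo_line(position, rotation=None, speed=0.15): straight line of the TCP; rotation=None keeps the orientation; speed is the mean speed in m/s.
- r.move_joints(angles): joint-space move.
- r.let_go() and r.grab(squeeze=None): open the fingers fully, or close them until they stop; squeeze is the grip in N (None keeps the last).
- r.wait(seconds).
- r.inverse_kinematics(position, orientation): joint angles nearest the present ones, or None.
- r.sense(): the state.
- r.snapshot(name): name is "scene" or "top" or "wrist"; returns a dict with "frame" (420x560x3 uint8, red, green, blue), "fx", "fy", "cx", "cy" (pixels), "R" (3x3) and "t" (3): a world point X has camera coordinates R X + t. Camera axes: x right, y down, z forward; pixel columns grow to the right and rows downward; lengths in m; the calibration is good to about 2 mm. The wrist camera is an equidistant fisheye: a pixel r from the principal point sees the ray r / f radians off the axis. A picture is of the moment at which its call begins. There is no depth.
A pose or a line that the arm cannot do raises r.IKError and nothing moves.
- r.hand_in(): hands the job in, once; it reports no verdict.
The state is a dict: "clock": time; "joints": joint angles; "joint_vel": joint speeds; "joint_torque": joint torques, N m; "tcp_pos": TCP position; "orientation": TCP orientation; "contact_force": force on the tool from outside, world axes, zero at the start; "torque": the same for the moment, N m; "opening": finger opening in m.
Only numpy, scipy, OpenCV 4.12 (cv2) and the standard library are available. Lean on these libraries where they do the work, as an engineer would, in place of code of your own. Each camera call takes 0.05 s, during which the arm holds its last target.

## Task

Take the flanged spigot out of the crate and stand it, flange down, in the square pocket of the lowered hinged flap, and let go of it. Then take the flap by its handle bar, swing it up with the spigot still seated until it is in line with the pointer arm at its side, and finish while still holding it steady there by the bar: without your hold the flap falls. Leave the other parts in the crate, do not shift the pointer, and leave the other things on the bench where they are.

Things in the scene. Friction and masses are not known exactly. Their poses are not given: they have to be found in the camera images.
- spigot: The part to inspect: a bright steel fitting, a round flange 70 mm across and 6 mm thick with a round neck 40 mm in diameter rising from its middle, 52 mm tall in all, about 0.22 kg. It stands upright in the crate, flange down. Origin: centre of the flange's underside; z along the neck, up.
- crate: Low open black plastic crate fixed on the bench, 220 (its x) by 290 (its y) by 45 mm high, walls and floor 6 mm thick. Origin: centre of its underside. The spigot, the sleeve and the end cap stand in a row along the crate's y near its -x side, in any order, about 85 mm apart; two square rods lie along y near its +x side. Fingers that close on the spigot along the crate's x have free room.
- sleeve: A plain steel tube without flange, 42 mm in diameter, 50 mm tall, standing in the crate; stays there. Origin: centre of its underside.
- endcap: A plain low steel disc, 66 mm in diameter, 20 mm tall, in the crate; stays there. Origin: centre of its underside.
- rod0: Dark square rod 12 x 12 x 170 mm (along its y) lying in the crate; stays there. Origin: centre of its underside.
- rod1: Dark square rod 12 x 12 x 140 mm (along its y) lying in the crate; stays there. Origin: centre of its underside.
- stand: Grey sheet-metal inspection stand fixed on the bench, 220 (x) by about 240 (y) mm. Origin: on the bench under the middle of the flap's width. Its x axis points away from the robot at yaw 0. The hinge of flap and pointer runs along the stand's y, 90 mm in +x from the origin and 75 mm above the bench. A quadrant scale with the pointer stands on its -y side, to 220 mm above the bench.
- flap (a joint): Angle of the hinged aluminium flap (150 mm from hinge side to free edge, 158 mm wide, 6 mm thick) in rad: 0 = lowered, level; grows as the free edge with the handle bar, on the stand's -x side, swings up and over towards +x; stop at 1.2. Hinge nearly free (friction 0.02 N m): the flap, 0.6 kg or so with its handle, falls back when let go.
- pointer (a joint): Angle of the pointer arm in rad, measured like the flap's and about the same hinge line (0 = level): this is the angle the flap must be set to, between 0.35 and 0.72. The arm stays where it is set by friction.
- pocket (a point): Centre of the floor of the square pocket on top of the flap (the flap's upper face), 80 mm from the hinge. The pocket is 84 mm square inside, framed by dark rails 8 mm high. Axes turn with the flap: x towards the hinge, y along the hinge, z out of the flap's upper face; with the flap at 0 they are the stand's.
- grip (a point): Middle of the flap's handle bar, on its axis, 200 mm from the hinge line, 75 mm above the bench when lowered. Axes as the pocket's. The round steel bar runs along the hinge direction (y), 12 mm in diameter, with 128 mm free between its side arms and 39 mm between bar and flap edge. Pinched from above across the bar, it turns between the fingers as the flap swings: the tool can stay pointing down.
- pointer_tip (a point): Tip of the dark steel pointer arm, a bar 8 mm wide, 10 mm deep and 170 mm long from the hinge line, beside the flap, 112 mm to the stand's -y side of the flap's middle. Its -x axis points along the arm from hinge to tip, its y along the hinge.
- tape: Roll of paper tape, 70 mm across, 24 mm high, lying on the bench nearer the robot. Leave alone. Origin: centre of its underside.
- snips: Sheet-metal snips, about 185 mm long, lying on the bench beyond the work. Leave alone. Origin: at the pivot, on the bench.
- offcut: Half-round aluminium cladding offcut, 70 mm wide, 70 mm long, 37 mm high, lying like an arch on the bench beyond the work. Leave alone. Origin: middle, on the bench.
Not all that is in view belongs to the job. Leave any yellow look-alike of the spigot alone.

How it is judged (in metres and radians):
On the way:
1. the spigot stands in the pocket of the lowered flap, let go (x of spigot in the frame of pocket between -0.016 and 0.016 m and y of spigot in the frame of pocket between -0.016 and 0.016 m and z of spigot in the frame of pocket between -0.005 and 0.006 m and angle between the z axis of spigot and the z axis of pocket, either way round below 0.12 rad and value of joint flap below 0.05 rad and contact force between the fingers and spigot below 0.1 N), for 0.2 s.
At the end, for the whole second after the job is handed in: Flap still, within 0.08 rad of the pointer arm, held by the fingers (over 1 N; point between the pads within 60 mm of the bar's middle); spigot flange down in the pocket (within 16 mm of its centre each way, 6 mm and 0.12 rad of flat on its floor), not touched by the robot (x of spigot in the frame of pocket between -0.016 and 0.016 m and y of spigot in the frame of pocket between -0.016 and 0.016 m and z of spigot in the frame of pocket between -0.005 and 0.006 m and angle between the z axis of spigot and the z axis of pocket, either way round below 0.12 rad and angle between the x axis of pocket and the x axis of pointer_tip, either way round below 0.08 rad and value of joint flap above 0.25 rad and velocity of joint flap between -0.08 and 0.08 rad/s and contact force between the fingers and flap above 1 N and distance between the grasp point and grip below 0.06 m and contact force between each of the arm, the fingers and spigot below 0.1 N); the arm keeps its last pose, push and grip.
It fails at once if another part is lifted out of the crate (height (world z) of any of sleeve, endcap, rod0, rod1 above 0.06 m).
It fails at once if the pointer is shifted (its tip by more than 12 mm) (distance of pointer_tip from where it was at the start of the episode above 0.012 m).
It fails at once if a thing on the bench is moved more than 30 mm (distance of any of tape, snips, offcut from where it was at the start of the episode above 0.03 m).
It also fails if it takes over 64 s, if anything falls off the work surface, if the arm or the gripper's body presses on something with over 40 N, if the wrist force passes 120 N, or if a joint passes its speed limit or range.

## Working session

There is one attempt and no reset: what is moved stays moved. The work goes in short steps, each a Python script; the robot and the scene stay as the last script left them, time stands still between calls to the robot, and variables do not carry over. Pictures are saved under pics/ and viewed, and the job is handed in when it is done.

```bash
mkdir -p pics; python3 - <<'E'
from station import r
import cv2
for n in ("scene","top"):
    s=r.snapshot(n); cv2.imwrite(f"pics/{n}0.png",s["frame"][:,:,::-1])
    print(n,s["fx"],s["fy"],s["cx"],s["cy"],s["R"],s["t"])
print(r.sense())
E
```

```text
scene 384.53893786618096 384.53893786618096 282.68521971564985 211.47698682713133 [[ 0.76530751  0.64357299 -0.01087296]
 [ 0.53517116 -0.64560493 -0.54478079]
 [-0.35762583  0.41110594 -0.838508  ]] [-0.40817525 -0.27731459  1.3547984 ]
top 407.3881999862389 407.3881999862389 271.8683080730633 202.1379263721616 [[ 0.02004326 -0.9997231  -0.01232846]
 [-0.99264501 -0.01842583 -0.11965108]
 [ 0.11939079  0.01463598 -0.99273946]] [-0.06232112  0.57907541  0.99116463]
{'clock': 0.1, 'joints': array([-6.83393393e+01,  5.25994530e+00,  7.05746797e+01, -9.57185253e-04,
        1.04265614e+02, -3.24998787e+00]), 'joint_vel': array([-0.02636294, -0.04783461, -0.25118532,  0.01054927, -0.03303606,
       -0.04465076]), 'joint_torque': array([ 3.05089728e-03, -4.47859704e+01, -4.07568491e+01,  7.02451891e-02,
        2.85130186e-02, -1.33656813e-04]), 'tcp_pos': array([ 0.25272839, -0.5442434 ,  0.4036106 ]), 'orientation': array([-1.79899870e+02, -4.75619305e-03,  2.49104094e+01]), 'contact_force': array([ 0.12697516,  0.14352029, -0.32512367]), 'torque': array([-0.00620419, -0.0317581 ,  0.00381388]), 'opening': 0.08812427559108224}
```

View pics/scene0.png

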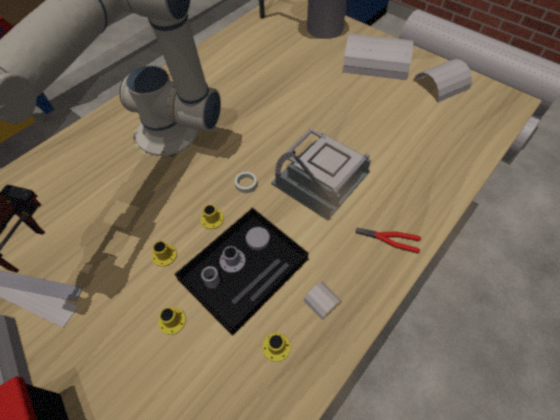

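View pics/top0.png

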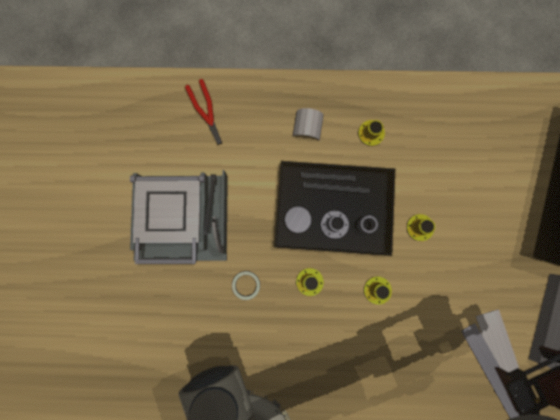

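Candidates for the spigot in the top image:
- the flanged part in the crate at (335,224)
- the sleeve at (368,224), no flange
- the end cap at (298,219), low disc
- yellow look-alikes at (373,132), (420,227), (378,290) and (310,282)

My choice is (335,224). I'll check it in close crops.

```bash
python3 - <<'E'
import cv2
t=cv2.imread("pics/top0.png")
cv2.imwrite("pics/topcrate.png",cv2.resize(t[150:265,265:405],None,fx=5.5,fy=5.2,interpolation=cv2.INTER_CUBIC))
cv2.imwrite("pics/topstand.png",cv2.resize(t[160:275,115:255],None,fx=5,fy=5,interpolation=cv2.INTER_CUBIC))
s=cv2.imread("pics/scene0.png")
cv2.imwrite("pics/scstand.png",cv2.resize(s[120:220,265:380],None,fx=6,fy=6,interpolation=cv2.INTER_CUBIC))
E
```

```text
(no output)
```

View pics/topcrate.png

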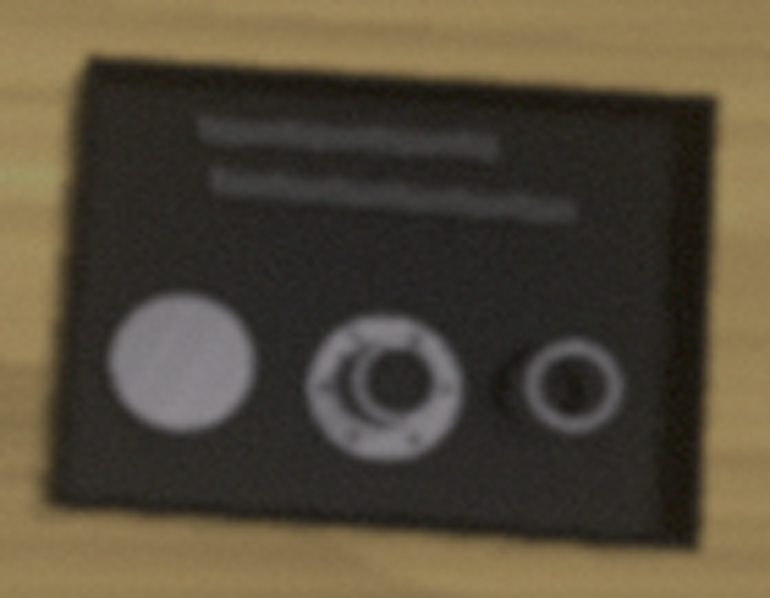

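View pics/topstand.png

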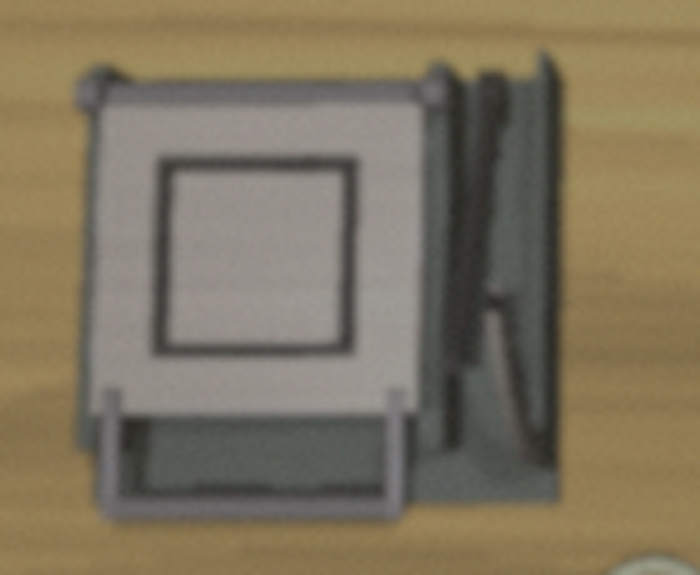

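View pics/scstand.png

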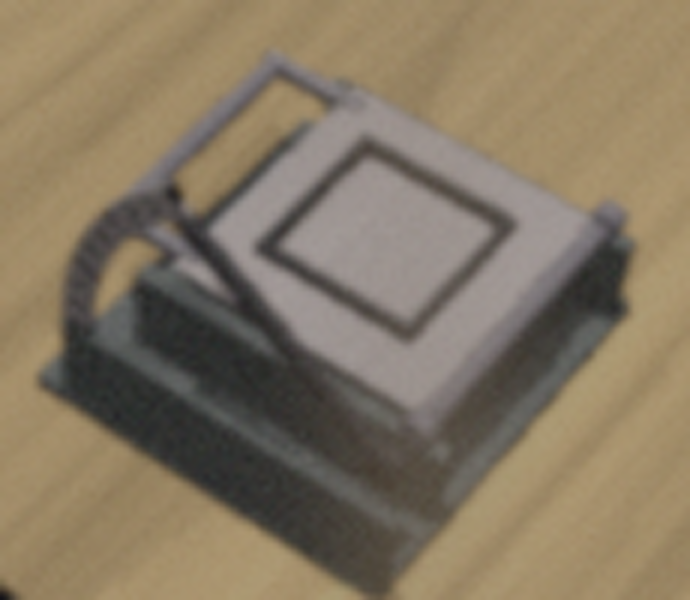

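The crops confirm it: the part at top (335,224) has a wide bolt-holed flange and an offset neck. The disc on the left is plain and the tube on the right has no flange. The stand shows the square pocket frame at top (166,211), the bar at (165.5,260) and the pointer tip at about (208,233). Next I'll measure these.

```bash
cat > h.py <<'E'
import numpy as np, cv2
from scipy.optimize import least_squares
K={"scene":(384.53893786618096,282.68521971564985,211.47698682713133,
 np.array([[ 0.76530751,0.64357299,-0.01087296],[0.53517116,-0.64560493,-0.54478079],[-0.35762583,0.41110594,-0.838508]]),np.array([-0.40817525,-0.27731459,1.3547984])),
"top":(407.3881999862389,271.8683080730633,202.1379263721616,
 np.array([[0.02004326,-0.9997231,-0.01232846],[-0.99264501,-0.01842583,-0.11965108],[0.11939079,0.01463598,-0.99273946]]),np.array([-0.06232112,0.57907541,0.99116463]))}
def ray(c,p):
    f,cx,cy,R,t=K[c]; d=R.T@np.array([(p[0]-cx)/f,(p[1]-cy)/f,1]); return -R.T@t,d/np.linalg.norm(d)
def onz(c,p,z):
    o,d=ray(c,p); return o+d*(z-o[2])/d[2]
def tri(p,q):
    o,d=ray("top",p);o2,d2=ray("scene",q)
    s=np.linalg.lstsq(np.c_[d,-d2],o2-o,rcond=None)[0]
    a=o+s[0]*d;b=o2+s[1]*d2
    return (a+b)/2,np.linalg.norm(a-b)
def proj(c,X):
    f,cx,cy,R,t=K[c];x=R@X+t;return f*x[:2]/x[2]+[cx,cy]
E
python3 - <<'E'
from h import *
np.set_printoptions(precision=4,suppress=True)
t=cv2.imread("pics/top0.png");s=cv2.imread("pics/scene0.png")
g=cv2.cvtColor(t,cv2.COLOR_BGR2GRAY)
m=np.zeros_like(g);m[168:248,282:390]=(g[168:248,282:390]>85)*255
cs,_=cv2.findContours(m,cv2.RETR_EXTERNAL,cv2.CHAIN_APPROX_NONE)
for c in cs:
    if len(c)>20:
        e=cv2.fitEllipse(c);print("part",e, [onz("top",e[0],z)[:2] for z in (.012,.026,.056)])
# crate outline
hsv=cv2.cvtColor(t,cv2.COLOR_BGR2HSV)
d=np.zeros_like(g);d[155:262,268:402]=(hsv[155:262,268:402,1]<70)*255
d=cv2.morphologyEx(d,cv2.MORPH_OPEN,np.ones((3,3)))
cs,_=cv2.findContours(d,cv2.RETR_EXTERNAL,cv2.CHAIN_APPROX_NONE)
c=max(cs,key=cv2.contourArea);b=cv2.boxPoints(cv2.minAreaRect(c))
B=np.array([onz("top",p,.045)[:2] for p in b]);print("crate",b,B,B.mean(0),[np.linalg.norm(B[i]-B[i-1]) for i in range(4)])
# pocket frame
for nm,im,(y0,y1,x0,x1) in (("top",t,(182,240,137,196)),("scene",s,(138,182,303,356))):
    gg=cv2.cvtColor(im,cv2.COLOR_BGR2GRAY)
    q=(gg[y0:y1,x0:x1]<95).astype(np.uint8)*255
    cs,_=cv2.findContours(q,cv2.RETR_EXTERNAL,cv2.CHAIN_APPROX_NONE)
    for c in sorted(cs,key=cv2.contourArea)[-2:]:
        h=cv2.convexHull(c);print(nm,cv2.contourArea(h), cv2.approxPolyDP(h,4,True).reshape(-1,2)+[x0,y0])
E
```

```text
part ((368.7333984375, 223.7515869140625), (15.078627586364746, 15.620917320251465), 2.093082904815674) [array([ 0.532 , -0.2988]), array([ 0.531 , -0.2957]), array([ 0.5288, -0.289 ])]
part ((334.5391540527344, 224.15988159179688), (26.280784606933594, 27.021398544311523), 121.72602844238281) [array([ 0.5293, -0.2118]), array([ 0.5283, -0.2098]), array([ 0.5262, -0.2056])]
part ((297.68804931640625, 219.3433074951172), (24.778730392456055, 25.28162384033203), 136.4609832763672) [array([ 0.5398, -0.1177]), array([ 0.5387, -0.117 ]), array([ 0.5363, -0.1155])]
crate [[275.2717 245.7652]
 [281.1237 165.2999]
 [389.1342 173.1552]
 [383.2822 253.6205]] [[ 0.471  -0.0618]
 [ 0.6727 -0.0727]
 [ 0.6574 -0.3434]
 [ 0.4572 -0.3263]] [ 0.5646 -0.201 ] [np.float64(0.2648143435928843), np.float64(0.20201638802917335), np.float64(0.27110318207096895), np.float64(0.2009847370829704)]
top 1496.0 [[185 192]
 [184 230]
 [146 230]
 [147 192]]
scene 144.5 [[320 181]
 [303 181]
 [303 164]]
scene 737.5 [[324 144]
 [349 156]
 [333 175]
 [308 161]]
```

```bash
python3 - <<'E'
from h import *
np.set_printoptions(precision=4,suppress=True)
T=[[185,192],[184,230],[146,230],[147,192]]; S=[[333,175],[308,161],[324,144],[349,156]]
# order: T (+x,-y),(-x,-y),(-x,+y),(+x,+y) 
P=[]
for a,b in zip(T,S): 
    p,e=tri(a,b);P.append(p);print(p,e)
P=np.array(P);print("c",P.mean(0),[np.linalg.norm(P[i]-P[i-1]) for i in range(4)])
for z in (.078,.086):print([onz(c,np.mean(q,0),z) for c,q in (("top",T),("scene",S))])
# neck: pointer
tip,e=tri((208,233),(292.5,151.7));print("tip",tip,e)
c=lambda x,y:(115+x/5,160+y/5)
for n,p,z in (("barL",c(112,508),.075),("barR",c(397,508),.075),("hingeL",c(97,92),.075),("hingeR",c(437,84),.075),("ptrbase",c(492,78),.075)):print(n,onz("top",p,z))
print(proj("scene",np.array([.5293,-.2118,.058])),proj("scene",np.array([.5293,-.2118,.012])))
s=cv2.imread("pics/scene0.png");cv2.imwrite("pics/sccrate.png",cv2.resize(s[225:300,190:290],None,fx=7,fy=7,interpolation=cv2.INTER_CUBIC))
from station import r
for p in ([.53,-.21,.45],[.5,.0,.45],[.53,.2,.45],[.65,.25,.45]):print(p,r.inverse_kinematics(p,[180,0,87]))
E
```

```text
[0.5951 0.1579 0.0858] 0.0012150748445909475
[0.5036 0.1565 0.0822] 1.610522373945433e-05
[0.5004 0.2457 0.0817] 0.004555725550336844
[0.5917 0.2469 0.0899] 0.0020096844516958087
c [0.5477 0.2018 0.0849] [np.float64(0.08922064524945772), np.float64(0.09156089488243684), np.float64(0.08935636044404505), np.float64(0.09173359377172076)]
[array([0.5486, 0.2042, 0.078 ]), array([0.545 , 0.2057, 0.078 ])]
[array([0.5479, 0.202 , 0.086 ]), array([0.5486, 0.1997, 0.086 ])]
tip [0.4958 0.0848 0.1792] 0.006591870704482511
barL [0.4265 0.2661 0.075 ]
barR [0.4293 0.1298 0.075 ]
hingeL [0.6275 0.2854 0.075 ]
hingeR [0.6344 0.119  0.075 ]
ptrbase [0.6379 0.0923 0.075 ]
[230.3938 252.9604] [232.4616 260.4826]
[0.53, -0.21, 0.45] [-25.0339   1.3914  69.8701   0.     108.7385 -22.0339]
[0.5, 0.0, 0.45] [ -3.8991  -9.3302  80.0983  -0.     109.2319  -0.8991]
[0.53, 0.2, 0.45] [ 17.2335   0.8339  70.4349  -0.     108.7313  20.2335]
[0.65, 0.25, 0.45] [ 18.2392  22.1608  46.284   -0.     111.5552  21.2392]
```

View pics/sccrate.png

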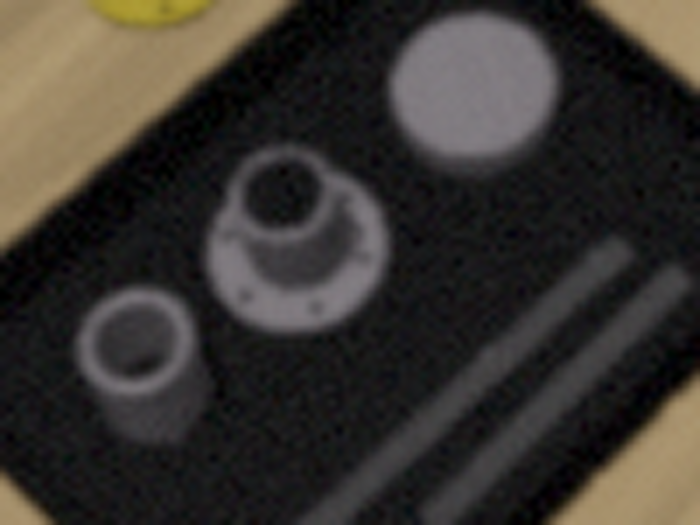

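Measured so far:
- **Spigot:** (0.529,-0.212). The neck top projects to scene (230.4,253.0) and is seen at (230.4,252.6), so it agrees.
- **Pocket:** centre about (0.549,0.202), rail tops z≈0.086.
- **Hinge to bar:** 203 mm measured against 200 mm given.

Next is the grasp.

```bash
python3 - <<'E'
from station import r
import cv2
r.reach([.5293,-.2118,.33],[180,0,87])
s=r.snapshot("wrist"); cv2.imwrite("pics/w1.png",s["frame"][:,:,::-1])
r.servo_line([.5293,-.2118,.203],speed=.12)
print(r.sense()["contact_force"])
r.grab(30)
q=r.sense();print(q["opening"],q["tcp_pos"],q["contact_force"],q["clock"])
r.servo_line([.5293,-.2118,.30],speed=.1)
q=r.sense();print(q["opening"],q["contact_force"])
for n in("scene","wrist"):
    s=r.snapshot(n); cv2.imwrite(f"pics/{n}2.png",s["frame"][:,:,::-1])
E
```

```text
[-0.34864245 -0.19104745 -0.30036158]
0.039526853983024225 [ 0.52923536 -0.21178994  0.20296048] [-0.75643991  0.2286092   0.25286398] 3.775
0.0391545516499802 [-0.11252752  0.31299882 -2.12957056]
```

View pics/wrist2.png

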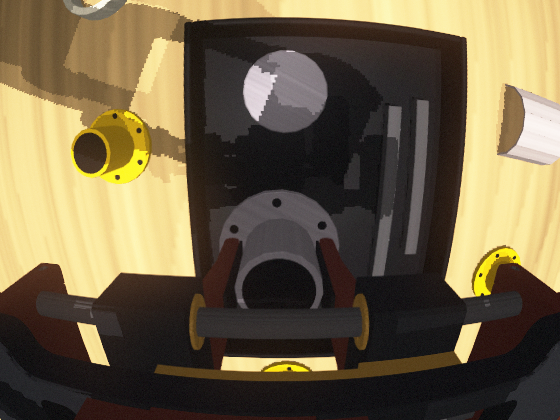

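View pics/scene2.png

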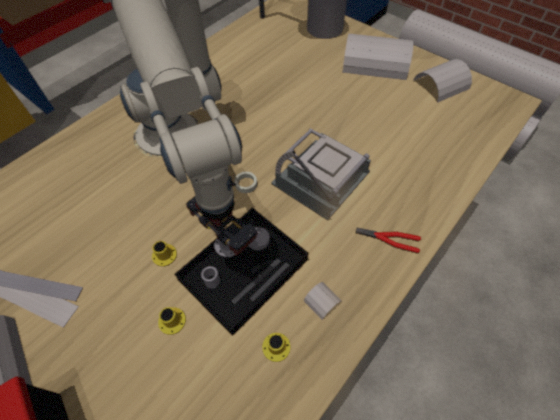

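The spigot is held: opening is 39 mm on the 40 mm neck, with a weight change of about 2 N. The wrist view shows it upright between the pads at (279,260). Next I'll carry it over the quadrant and look at the stand from close above.

```bash
python3 - <<'E'
from station import r
import cv2,pickle
r.servo_line([.5293,-.2118,.46],speed=.2)
r.reach([.549,.202,.46],[180,0,91.8])
s=r.snapshot("wrist"); cv2.imwrite("pics/w3.png",s["frame"][:,:,::-1]);pickle.dump(s,open("w3.pkl","wb"))
r.servo_line([.549,.202,.32],speed=.15)
for n in("scene","wrist","top"):
    s=r.snapshot(n); cv2.imwrite(f"pics/{n}4.png",s["frame"][:,:,::-1])
    if n=="wrist":pickle.dump(s,open("w4.pkl","wb"))
print(r.sense()["clock"],r.sense()["tcp_pos"])
E
```

```text
8.7583 [0.54919318 0.20204963 0.32145633]
```

View pics/w3.png

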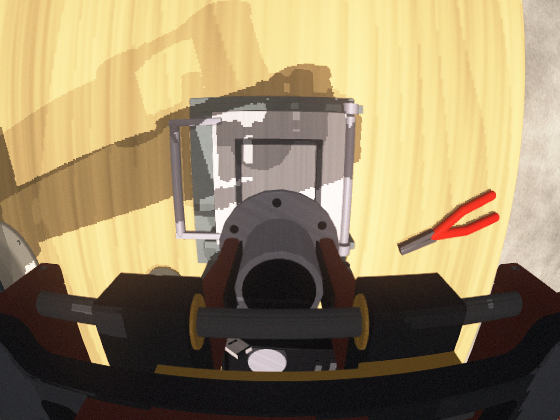

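View pics/wrist4.png

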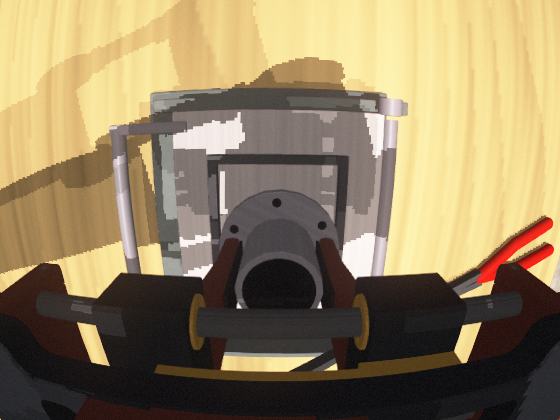

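The wrist views show the pocket frame from above. In w3 its far outer corners are at about (236,139) and (323,140). I'll cast those rays as a check on the pocket position and yaw.

```bash
python3 - <<'E'
import pickle,numpy as np,cv2
np.set_printoptions(precision=4,suppress=True)
def fz(s,p,z):
    K=np.array([[s["fx"],0,s["cx"]],[0,s["fy"],s["cy"]],[0,0,1.]])
    u=(np.array(p)-[s["cx"],s["cy"]])/[s["fx"],s["fy"]];th=np.linalg.norm(u)
    d=np.r_[u/th*np.sin(th),np.cos(th)];R=np.array(s["R"]);d=R.T@d;o=-R.T@np.array(s["t"])
    return o+d*(z-o[2])/d[2]
a=pickle.load(open("w3.pkl","rb"));b=pickle.load(open("w4.pkl","rb"))
for n,s,pts in (("w3",a,[((236,139),.086),((323,140),.086),((237,195),.086),((322,195),.086),((179,123),.075),((181,236),.075),((348,105),.075),((345,245),.075)]),
 ("w4",b,[((208,156),.086),((349,156),.086),((218,200),.086-.008),((338,195),.086),((118,130),.075),((132,265),.075),((394,120),.075),((381,265),.075)])):
    for p,z in pts: print(n,p,fz(s,p,z))
E
python3 -c "
import cv2
a=cv2.imread('pics/scene4.png');cv2.imwrite('pics/sc4c.png',cv2.resize(a[110:225,250:390],None,fx=5,fy=5,interpolation=2))"
```

```text
w3 (236, 139) [0.5024 0.2495 0.086 ]
w3 (323, 140) [0.5973 0.2514 0.086 ]
w3 (237, 195) [0.5039 0.1865 0.086 ]
w3 (322, 195) [0.5998 0.1895 0.086 ]
w3 (179, 123) [0.4341 0.2672 0.075 ]
w3 (181, 236) [0.4315 0.1295 0.075 ]
w3 (348, 105) [0.6255 0.2922 0.075 ]
w3 (345, 245) [0.6347 0.1245 0.075 ]
w4 (208, 156) [0.5014 0.2491 0.086 ]
w4 (349, 156) [0.5969 0.2522 0.086 ]
w4 (218, 200) [0.5066 0.2163 0.078 ]
w4 (338, 195) [0.5912 0.2246 0.086 ]
w4 (118, 130) [0.4279 0.2679 0.075 ]
w4 (132, 265) [0.4299 0.1574 0.075 ]
w4 (394, 120) [0.6316 0.2794 0.075 ]
w4 (381, 265) [0.6344 0.1657 0.075 ]
```

View pics/sc4c.png

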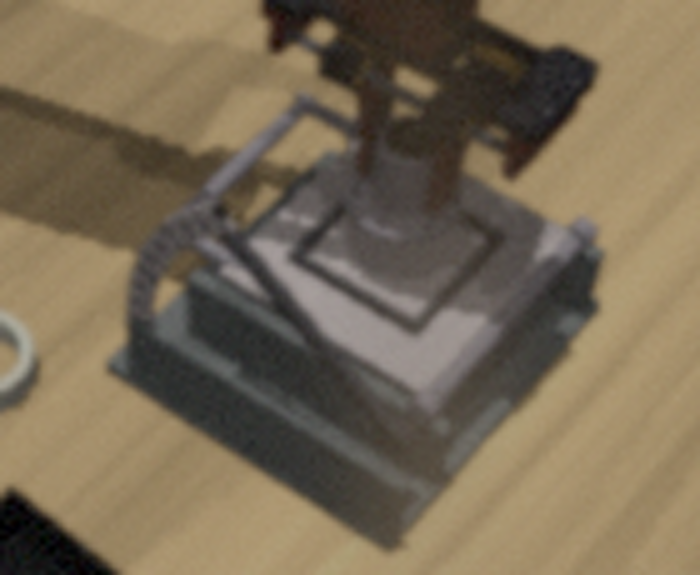

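The wrist check gives a pocket centre near (0.550,0.203), within 2 mm of the other views. Now I'll lower it until contact and let go.

```bash
python3 - <<'E'
from station import r
import cv2,numpy as np
p=[.550,.2025]
r.servo_line(p+[.282],speed=.12); f0=r.sense()["contact_force"][2]
z=.282
while z>.268:
    z-=.0015; r.servo_line(p+[z],speed=.03); f=r.sense()["contact_force"][2]
    print(round(z,4),round(f-f0,2),round(r.sense()["tcp_pos"][2],4))
    if f-f0>3: break
r.let_go()
q=r.sense();print(q["opening"],q["contact_force"],q["clock"])
r.servo_line(p+[.45],speed=.2)
for n in("scene","wrist","top"):
    s=r.snapshot(n); cv2.imwrite(f"pics/{n}5.png",s["frame"][:,:,::-1])
a=cv2.imread('pics/scene5.png');cv2.imwrite('pics/sc5c.png',cv2.resize(a[110:225,250:390],None,fx=5,fy=5,interpolation=2))
E
```

```text
0.2805 -1.22 0.2815
0.279 -0.96 0.279
0.2775 -1.38 0.2773
0.276 -1.32 0.2758
0.2745 1.64 0.275
0.273 8.68 0.2749
0.08736596887870775 [ 0.46935831  0.25747812 -0.08863615] 11.6083
```

View pics/wrist5.png

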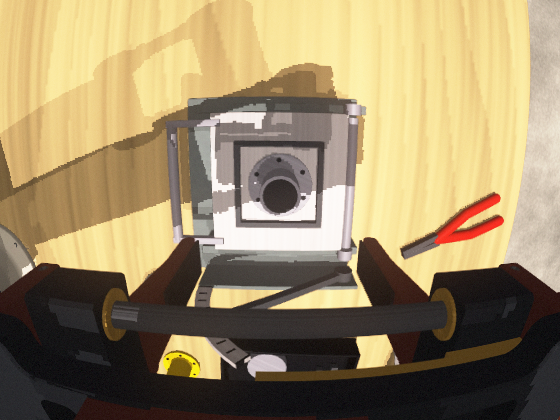

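View pics/sc5c.png

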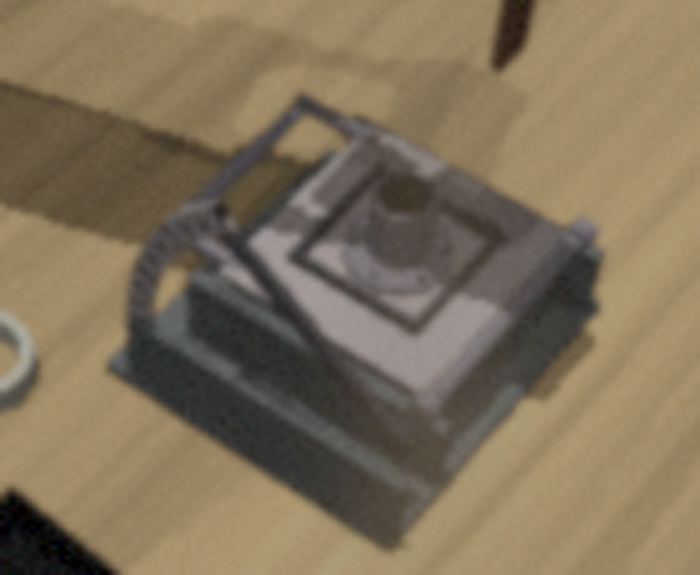

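The spigot stands centred in the pocket: flange at wrist (280,186), frame centre about (279.5,184). Next is the pointer angle, cast from the arm onto its known plane 112 mm to the side.

```bash
python3 - <<'E'
import cv2
a=cv2.imread('pics/scene5.png');cv2.imwrite('pics/p1.png',cv2.resize(a[138:204,276:342],None,fx=9,fy=9,interpolation=2))
a=cv2.imread('pics/top5.png');cv2.imwrite('pics/p2.png',cv2.resize(a[168:258,185:240],None,fx=6.5,fy=6.5,interpolation=2))
a=cv2.imread('pics/wrist5.png');cv2.imwrite('pics/p3.png',cv2.resize(a[235:335,190:370],None,fx=4.4,fy=4.4,interpolation=2))
E
```

```text
(no output)
```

View pics/p1.png

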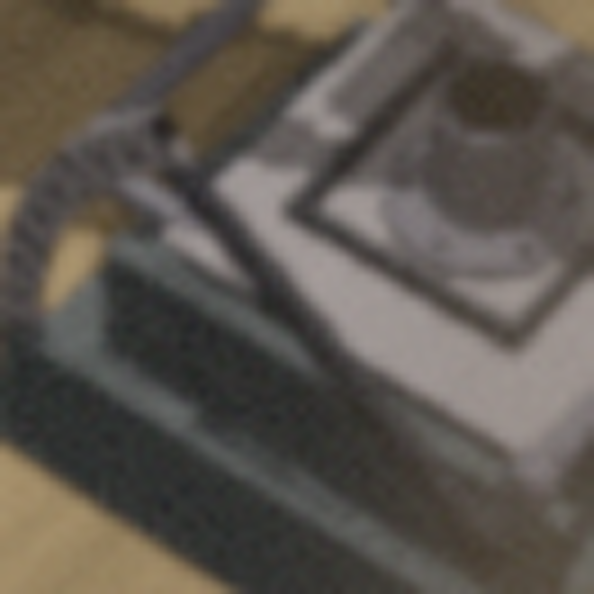

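View pics/p2.png

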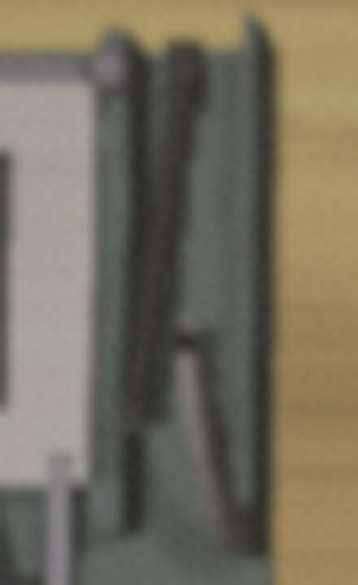

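View pics/p3.png

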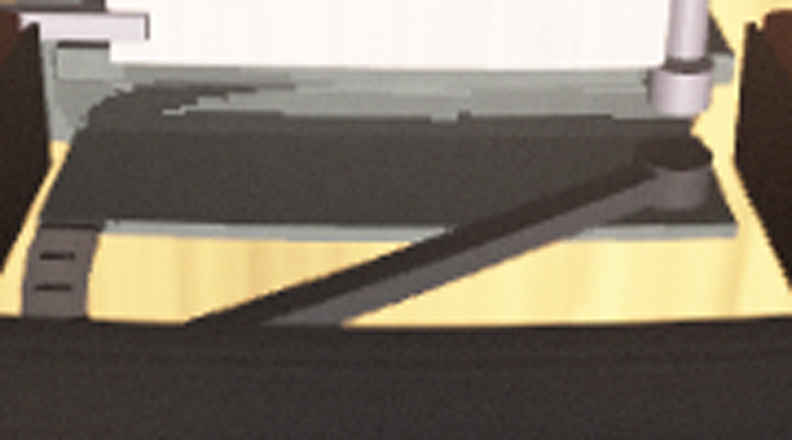

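```bash
python3 - <<'E'
from h import *
import pickle
np.set_printoptions(precision=4,suppress=True)
yaw=np.radians(1.8);ex=np.array([np.cos(yaw),np.sin(yaw),0]);ey=np.array([-np.sin(yaw),np.cos(yaw),0])
P=np.array([.550,.203,.078]);H=P+.08*ex;H[2]=.075
def pl(o,d):
    t=((H-.112*ey-o)@ey)/(d@ey);X=o+t*d-H
    a=-X@ex;b=X[2];return np.array([a,b]),np.hypot(a,b),np.arctan2(b,a)
print("camera scene",ray("scene",(0,0))[0])
for p in [(163,130),(215,200),(260,270),(290,312),(320,355),(345,385)]:
    print("scene",pl(*ray("scene",(276+p[0]/9,138+p[1]/9))))
for p in [(150,422),(185,50)]:
    print("top x-> cos", onz("top",(185+p[0]/6.5,168+p[1]/6.5),.075+(.1 if p[1]>200 else 0)))
s=None
E
python3 - <<'E'
import sys;sys.path.insert(0,'.')
from h import *
from station import r
# wrist cam pose now (camera call) for same arm pose
s=r.snapshot("wrist")
yaw=np.radians(1.8);ex=np.array([np.cos(yaw),np.sin(yaw),0]);ey=np.array([-np.sin(yaw),np.cos(yaw),0])
H=np.array([.550,.203,.075])+.08*ex
R=np.array(s["R"]);o=-R.T@np.array(s["t"]);print("cam",o)
for p in [(675,175),(560,215),(450,258),(350,292)]:
    u=(np.array([190+p[0]/4.4,235+p[1]/4.4])-[s["cx"],s["cy"]])/s["fx"];th=np.linalg.norm(u)
    d=R.T@np.r_[u/th*np.sin(th),np.cos(th)]
    t=((H-.112*ey-o)@ey)/(d@ey);X=o+t*d-H;a=-X@ex;b=X[2];print("wrist",a,b,np.arctan2(b,a))
E
```

```text
camera scene [ 0.9453 -0.4733  0.9805]
scene (array([0.1316, 0.1026]), np.float64(0.1668950655323979), np.float64(0.6623535468568206))
scene (array([0.1111, 0.0846]), np.float64(0.13957900921925936), np.float64(0.6507858637660076))
scene (array([0.0928, 0.0643]), np.float64(0.11287567453117982), np.float64(0.6055985089038837))
scene (array([0.0806, 0.0527]), np.float64(0.09627971104754526), np.float64(0.5795870283769896))
scene (array([0.0682, 0.0406]), np.float64(0.07933327364568545), np.float64(0.5372873684474105))
scene (array([0.0579, 0.0333]), np.float64(0.06679243546374489), np.float64(0.521240741199364))
top x-> cos [0.4939 0.0829 0.175 ]
top x-> cos [0.6376 0.0921 0.075 ]
cam [0.54829739 0.27681749 0.42875462]
wrist 0.0006074136432746187 0.005427249811167503 1.459340908549912
wrist 0.0351598566344271 0.026555359666015146 0.6468685505410167
wrist 0.06477055779794576 0.04775402997963819 0.635310413398631
wrist 0.08908616334617853 0.06356706123866603 0.6197593976255013
```

The views give a pointer angle of 0.60–0.66 rad. I'll take one side-on wrist look to tighten that.

```bash
python3 - <<'E'
from station import r
import cv2,pickle
r.reach([.545,-.10,.42],[180,0,91.8])
r.servo_line([.545,-.10,.31],speed=.2)
s=r.snapshot("wrist"); cv2.imwrite("pics/w6.png",s["frame"][:,:,::-1]);pickle.dump(s,open("w6.pkl","wb"))
print(r.sense()["clock"])
E
```

```text
14.7583
```

View pics/w6.png

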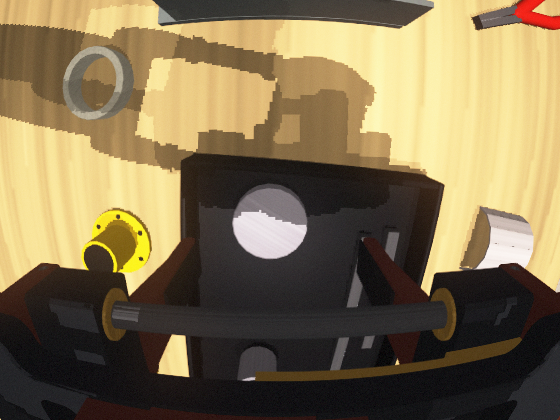

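The stand is only just in view at the top edge (300,15), so I'll go closer.

```bash
python3 - <<'E'
from station import r
import cv2,pickle
r.servo_line([.545,-.03,.36],speed=.2)
s=r.snapshot("wrist"); cv2.imwrite("pics/w7.png",s["frame"][:,:,::-1]);pickle.dump(s,open("w7.pkl","wb"))
a=s["frame"][0:280,120:440,::-1];cv2.imwrite("pics/w7c.png",cv2.resize(a,None,fx=2.1,fy=2.1,interpolation=2))
E
```

```text
(no output)
```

View pics/w7c.png

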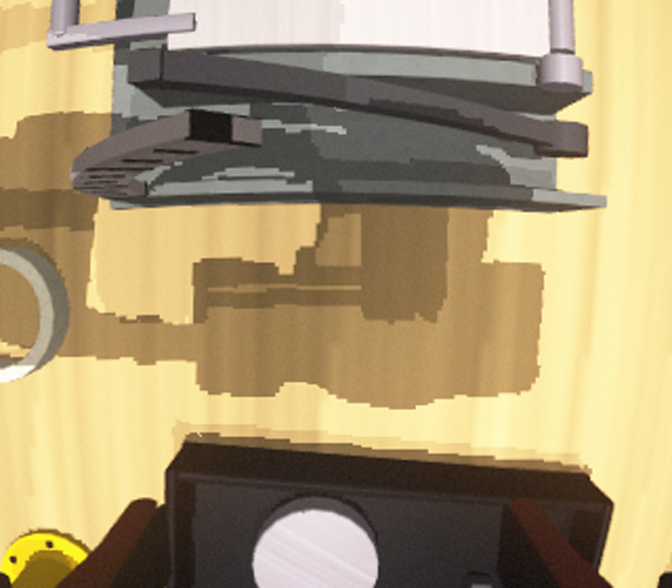

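```bash
python3 - <<'E'
from h import *
import pickle
np.set_printoptions(precision=4,suppress=True)
s=pickle.load(open("w7.pkl","rb"))
fr=s["frame"][:,:,::-1];cv2.imwrite("pics/w7d.png",cv2.resize(fr[10:85,175:415],None,fx=3.3,fy=6,interpolation=cv2.INTER_NEAREST))
R=np.array(s["R"]);o=-R.T@np.array(s["t"]);print("cam",o)
for yd in (1.2,1.8,2.4):
  yaw=np.radians(yd);ex=np.array([np.cos(yaw),np.sin(yaw),0]);ey=np.array([-np.sin(yaw),np.cos(yaw),0])
  H=np.array([.550,.203,.075])+.08*ex
  for n,p,off in [("tip",(146,68),.112),("c",(200,75),.112),("c",(300,92),.112),("c",(400,110),.112),("c",(500,130),.112),("hinge",(568,139),.112)]:
    u=(np.array([120+p[0]/2.1,p[1]/2.1])-[s["cx"],s["cy"]])/s["fx"];th=np.linalg.norm(u)
    d=R.T@np.r_[u/th*np.sin(th),np.cos(th)]
    t=((H-off*ey-o)@ey)/(d@ey);X=o+t*d-H;a=-X@ex;b=X[2];print(yd,n,round(a,4),round(b,4),"r",round(np.hypot(a,b),4),"ang",round(np.arctan2(b,a),3))
E
```

```text
cam [0.5433 0.0442 0.3408]
1.2 tip 0.1375 0.0955 r 0.1674 ang 0.607
1.2 c 0.1256 0.0842 r 0.1512 ang 0.591
1.2 c 0.1001 0.0595 r 0.1164 ang 0.536
1.2 c 0.0679 0.0343 r 0.076 ang 0.468
1.2 c 0.0269 0.0075 r 0.028 ang 0.27
1.2 hinge -0.0024 0.0023 r 0.0033 ang 2.369
1.8 tip 0.138 0.0977 r 0.1691 ang 0.616
1.8 c 0.1264 0.0861 r 0.1529 ang 0.598
1.8 c 0.1012 0.0604 r 0.1179 ang 0.538
1.8 c 0.069 0.0337 r 0.0768 ang 0.455
1.8 c 0.0274 0.0044 r 0.0277 ang 0.159
1.8 hinge -0.003 -0.0026 r 0.0039 ang -2.419
2.4 tip 0.1386 0.0999 r 0.1708 ang 0.624
2.4 c 0.1272 0.088 r 0.1547 ang 0.605
2.4 c 0.1023 0.0614 r 0.1194 ang 0.541
2.4 c 0.0701 0.0332 r 0.0775 ang 0.442
2.4 c 0.0278 0.0013 r 0.0278 ang 0.046
2.4 hinge -0.0036 -0.0077 r 0.0085 ang -2.007
```

View pics/w7d.png

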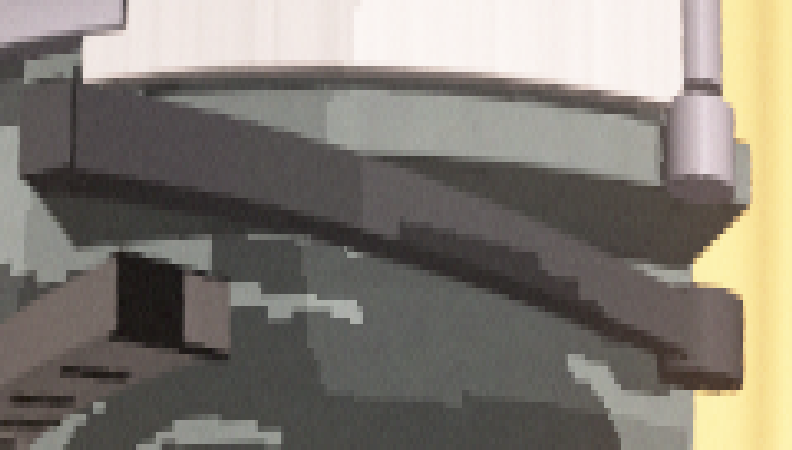

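The side-on wrist view shows the pointer tip clearly. It gives r=0.169 m (0.170 given) and θ≈0.62; over all views I take 0.63.

An open finger (44–57.5 mm out) would hit the flap edge, which is 45 mm from the bar. So I'll go down offset by 22 mm in -x, close lightly, then move in to centre.

```bash
python3 - <<'E'
from station import r
import cv2,numpy as np
ori=[180,0,91.8]
B=np.array([.430,.1985]);off=.022*np.array([np.cos(np.radians(1.8)),np.sin(np.radians(1.8))])
c=B-off
print(r.inverse_kinematics([c[0],c[1],.241],ori))
r.servo_line([.53,-.03,.45],speed=.2)
r.reach([c[0],c[1],.45],ori)
r.servo_line([c[0],c[1],.30],speed=.15)
s=r.snapshot("wrist"); cv2.imwrite("pics/w8.png",s["frame"][:,:,::-1])
print(r.sense()["clock"],r.sense()["tcp_pos"],r.sense()["contact_force"])
E
```

```text
[ 2.15644326e+01 -1.63034692e+01  1.07287076e+02 -2.54444375e-14
  8.90163932e+01  1.97644326e+01]
18.2083 [0.4083011  0.19786223 0.30133919] [-0.77665273 -0.19667833  0.70788091]
```

View pics/w8.png

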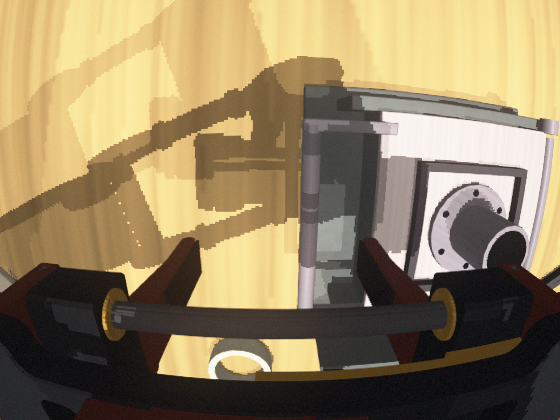

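The view shows the bar at x≈310 px, the +x fingertip at 365 px and the flap edge at 380 px (moving outward on descent). That puts the finger in the gap.

```bash
python3 - <<'E'
from station import r
import cv2,numpy as np
B=np.array([.430,.1985]);e=np.array([np.cos(np.radians(1.8)),np.sin(np.radians(1.8))])
c=B-.022*e
for z in (.27,.255,.241):
    r.servo_line([c[0],c[1],z],speed=.08);f=r.sense()["contact_force"];print(z,f)
    if abs(f[2])>6: raise SystemExit
r.grab(5)
q=r.sense();print("grab",q["opening"],q["tcp_pos"],q["contact_force"],q["clock"])
s=r.snapshot("wrist"); cv2.imwrite("pics/w9.png",s["frame"][:,:,::-1])
E
```

```text
0.27 [-0.18273581  0.00573714 -0.78101552]
0.255 [ 0.36931364  0.63312117 -0.16741958]
0.241 [ 0.27964651 -0.42089774 -0.50917161]
grab 0.04839330363815074 [0.40930477 0.19778479 0.24137025] [10.51130909  1.21676525 -4.85528039] 20.175
```

View pics/w9.png

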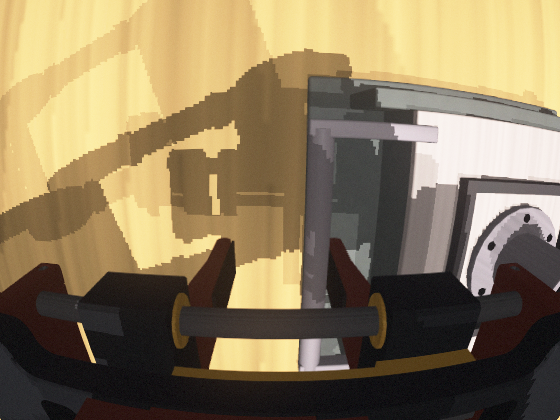

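It stalled on the +x finger as expected, at an opening of 48.4 mm, which puts the bar near x≈0.428. Now I'll move in while the grip follows.

```bash
python3 - <<'E'
from station import r
import numpy as np
y0=.1979
for x in (.414,.419,.424,.428):
    r.servo_line([x,y0+(x-.408)*.03,.241],speed=.03);q=r.sense();print(x,q["opening"],q["tcp_pos"],q["contact_force"])
    if q["opening"]<.0125: break
r.grab(10);q=r.sense();print("grab",q["opening"],q["tcp_pos"],q["contact_force"],q["clock"])
E
```

```text
0.414 0.03632106446775237 [0.41544874 0.19800194 0.24138686] [ 9.37935648  1.17330593 -4.42895819]
0.419 0.026277160973596198 [0.4204685  0.1981458  0.24141658] [10.11567026  0.37009553 -4.68943956]
0.424 0.016207423819571107 [0.42549206 0.19830562 0.24141945] [10.07533339  0.19245746 -4.43233371]
0.428 0.011900425542539561 [0.42839611 0.19847092 0.24117871] [ 4.83046382  0.21396778 -2.23758231]
grab 0.01171412116174693 [0.42833712 0.19845077 0.24116266] [ 6.64194296  0.45610559 -2.09351444] 21.7083
```

The bar is pinched at an opening of 11.7–11.9 mm (12 mm bar). I'll firm the grip and swing along the arc, watching forces.

```bash
python3 - <<'E'
from station import r
import numpy as np,cv2
r.grab(35);q=r.sense();print(q["opening"],q["contact_force"])
e=np.array([np.cos(np.radians(1.8)),np.sin(np.radians(1.8))])
B=np.array([.4280,.1984])
T=.63
for th in np.linspace(0,T,11)[1:]:
    p=B+.2*(1-np.cos(th))*e
    r.servo_line([p[0],p[1],.241+.2*np.sin(th)],speed=.05)
    q=r.sense();print(round(th,3),q["contact_force"].round(1),round(q["opening"],4),round(np.arcsin((q["tcp_pos"][2]-.241)/.2),3))
    if np.linalg.norm(q["contact_force"])>35: break
r.wait(.5)
for n in("scene","wrist","top"):
    s=r.snapshot(n); cv2.imwrite(f"pics/{n}10.png",s["frame"][:,:,::-1])
a=cv2.imread('pics/scene10.png');cv2.imwrite('pics/sc10c.png',cv2.resize(a[110:225,250:390],None,fx=5,fy=5,interpolation=2))
a=cv2.imread('pics/top10.png');cv2.imwrite('pics/tp10c.png',cv2.resize(a[160:275,115:255],None,fx=5,fy=5,interpolation=2))
print(r.sense()["clock"])
E
```

```text
0.010990290110556918 [ 5.3188848   0.20558278 -2.27748395]
0.063 [ 7.6  1.9 -5.4] 0.0112 0.061
0.126 [ 7.   0.9 -6.7] 0.011 0.124
0.189 [ 7.9  0.3 -5.9] 0.0111 0.186
0.252 [ 7.6  0.4 -7. ] 0.0113 0.247
0.315 [ 6.   0.1 -7.6] 0.0112 0.309
0.378 [ 5.7 -0.6 -6.8] 0.0113 0.37
0.441 [ 4.3 -1.2 -7.7] 0.0112 0.435
0.504 [ 3.7 -4.  -5.7] 0.0113 0.507
0.567 [ 1.1 -5.4 -5.3] 0.011 0.573
0.63 [ 0.1 -5.4 -4.1] 0.011 0.638
26.575
```

View pics/sc10c.png

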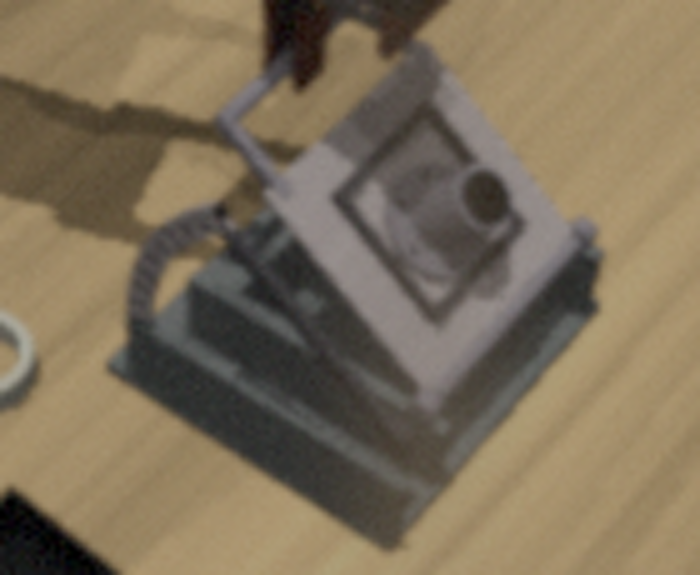

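View pics/tp10c.png

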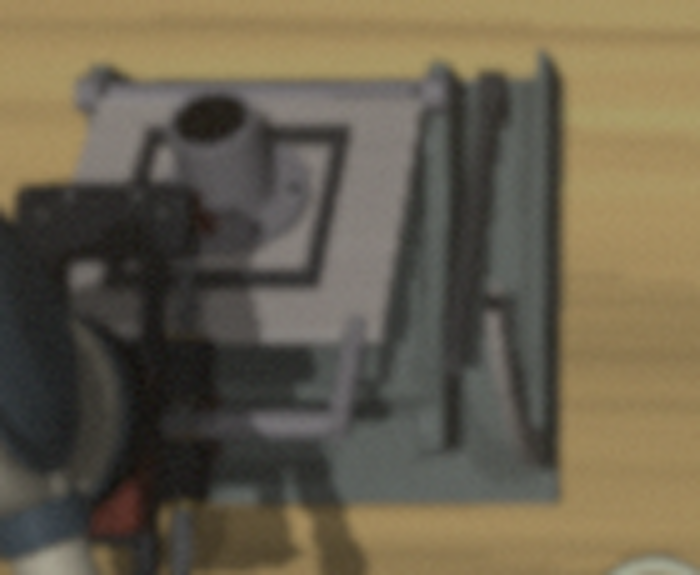

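View pics/wrist10.png

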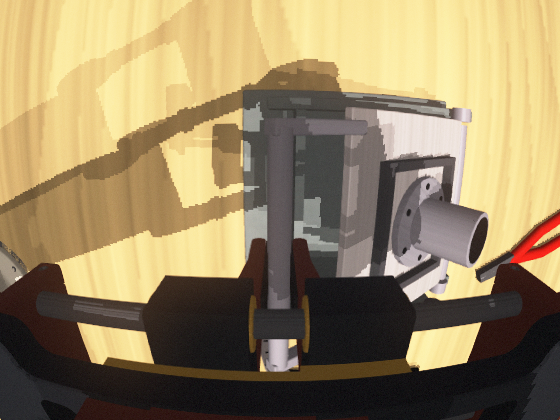

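The flap is up at about 0.638 rad by arm kinematics, with the spigot still inside the frame (flange at wrist (425,222)). I'll compare flap and pointer differentially by the same ray-to-plane method in the same scene view.

```bash
python3 - <<'E'
from h import *
a=cv2.imread('pics/scene10.png');cv2.imwrite('pics/sc10d.png',cv2.resize(a[118:203,270:355],None,fx=7,fy=7,interpolation=2))
yaw=np.radians(1.8);ex=np.array([np.cos(yaw),np.sin(yaw),0]);ey=np.array([-np.sin(yaw),np.cos(yaw),0])
for hx in (.628,.630):
  H=np.array([hx,.2055,.075])
  def pl(c,p,off):
    o,d=ray(c,p);t=((H-off*ey-o)@ey)/(d@ey);X=o+t*d-H;a=-X@ex;b=X[2];return round(np.hypot(a,b),4),round(np.arctan2(b,a),3)
  print("bar end",pl("scene",(250+222/5,110+118/5),.067),"corner",pl("scene",(250+272/5,110+192/5),.079),
   "ptr tip",pl("scene",(250+220/5,110+210/5),.112))
E
```

```text
bar end (np.float64(0.2016), np.float64(0.627)) corner (np.float64(0.1536), np.float64(0.69)) ptr tip (np.float64(0.1666), np.float64(0.675))
bar end (np.float64(0.2032), np.float64(0.622)) corner (np.float64(0.1552), np.float64(0.682)) ptr tip (np.float64(0.1682), np.float64(0.668))
```

View pics/sc10d.png

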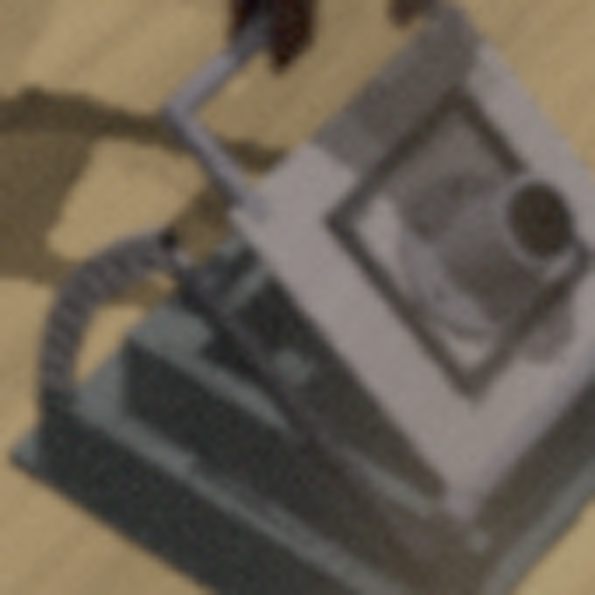

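```bash
python3 - <<'E'
from h import *
yaw=np.radians(1.8);ex=np.array([np.cos(yaw),np.sin(yaw),0]);ey=np.array([-np.sin(yaw),np.cos(yaw),0])
H=np.array([.629,.2055,.075])
X=lambda r,th,off,n=0:H-off*ey+(-ex*np.cos(th)+np.array([0,0,1])*np.sin(th))*r+n*(ex*np.sin(th)+np.array([0,0,1])*np.cos(th))
g=lambda c,p:np.round((p-np.array([270,118]))*7) if c=="scene" else np.round((p-np.array([115,160]))*5)
for th in (.56,.6,.64,.68,.72):
  print(th,"scene ptr tip",g("scene",proj("scene",X(.17,th,.112))),"mid",g("scene",proj("scene",X(.08,th,.112))),"flapcorner",g("scene",proj("scene",X(.155,th,.079,.003))),"bar end",g("scene",proj("scene",X(.2,th,.067))),
   "| top ptr",g("t",proj("top",X(.17,th,.112))),"bar end",g("t",proj("top",X(.2,th,.067))),"corner",g("t",proj("top",X(.155,th,.079,.003))))
E
```

```text
0.56 scene ptr tip [142. 246.] mid [290. 412.] flapcorner [219. 223.] bar end [160. 125.] | top ptr [455. 378.] bar end [342. 437.] corner [382. 346.]
0.6 scene ptr tip [149. 241.] mid [294. 410.] flapcorner [227. 218.] bar end [169. 118.] | top ptr [452. 369.] bar end [339. 427.] corner [380. 338.]
0.64 scene ptr tip [157. 236.] mid [298. 409.] flapcorner [234. 214.] bar end [178. 111.] | top ptr [450. 359.] bar end [335. 415.] corner [377. 329.]
0.68 scene ptr tip [166. 232.] mid [302. 407.] flapcorner [243. 210.] bar end [189. 106.] | top ptr [448. 348.] bar end [332. 403.] corner [375. 319.]
0.72 scene ptr tip [175. 228.] mid [307. 406.] flapcorner [251. 207.] bar end [199. 100.] | top ptr [446. 338.] bar end [329. 390.] corner [373. 309.]
```

Seen in the same views, the pointer sits about 0.02 rad above the flap. That is well inside ±0.08, so I'll nudge up slightly, check stillness and hand in.

```bash
python3 - <<'E'
from station import r
import numpy as np,cv2
e=np.array([np.cos(np.radians(1.8)),np.sin(np.radians(1.8))])
B=np.array([.4280,.1984]);th=.642
p=B+.2*(1-np.cos(th))*e
r.servo_line([p[0],p[1],.241+.2*np.sin(th)],speed=.03);r.wait(1.0)
q=r.sense();print(q["contact_force"],q["opening"],np.arcsin((q["tcp_pos"][2]-.241)/.2),q["joint_vel"],q["clock"])
r.wait(.5);print(r.sense()["tcp_pos"],q["tcp_pos"])
s=r.snapshot("wrist");cv2.imwrite("pics/w11.png",s["frame"][:,:,::-1])
s=r.snapshot("top");cv2.imwrite("pics/t11.png",s["frame"][:,:,::-1])
E
```

```text
[ 0.76183583 -5.75028852 -4.95327177] 0.01057471319312924 0.6475639479289637 [-0.06505114  0.01302737  0.05674316 -0.02890776 -0.00904573 -0.0512896 ] 27.825
[0.46775858 0.19928251 0.36167179] [0.46775883 0.1992783  0.36164906]
```

View pics/w11.png

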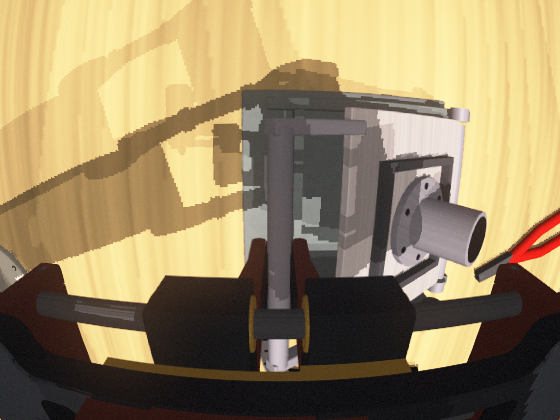

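View pics/t11.png

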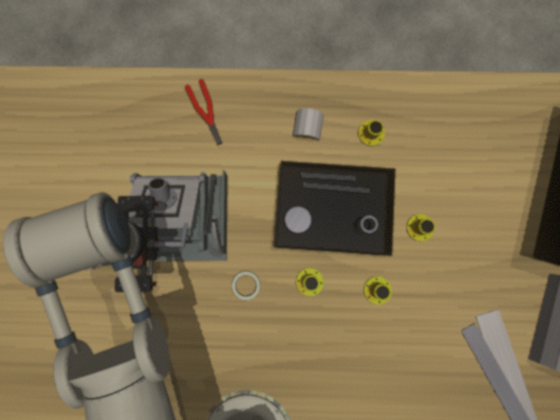

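The spigot sits flat inside the frame, the bar is between the pads at (280,255), and the other things are at their original pixels. Handing in.

```bash
python3 -c "
from station import r
r.hand_in()
q=r.sense();print(q['clock'],q['tcp_pos'],q['opening'])"
```

```text
the job is handed in; nothing more can be done
the job is handed in; nothing more can be done
```

I took the spigot out of the crate, stood it flange down in the pocket of the lowered flap and let go. Then I gripped the handle bar, swung the flap up and handed in while still holding it; no verdict was reported.

**Last checks:**
- **Hold:** the bar was pinched at 10.6 mm opening (12 mm bar) with a 35 N grip. The TCP moved less than 0.1 mm over 0.5 s, so the flap was still. The force on the tool was about 8 N.
- **Flap angle:** about 0.648 rad from the arm's position.
- **Pointer angle:** the views disagreed somewhat, between about 0.60 and 0.67 rad. Judged together in the scene and top views, the pointer looked 0.02–0.03 rad above the flap, so I raised the flap about 0.01 rad. Every estimate lies within the 0.08 tolerance, but I could not pin it closer.
- **Spigot:** it looked flat and inside the pocket frame, clear of the gripper. I judged this by eye and did not measure its final position.
- **Everything else:** the other crate parts, the tape, the snips and the offcut showed at their original pixels, and I saw no shift of the pointer. The clock was near 28 s of the 64 s allowed.

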